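# Aim the positioner's boom at the disc-topped antenna and trigger the sweep

### The arm

A 6-joint arm with a two-finger parallel gripper is mounted at the origin on the work surface. World frame = base frame: x ahead of the robot, y to its left, z up, the work surface at z = 0. Lengths are in m, angles in rad, forces in N, time in s.
With the tool pointing down it reaches from about 0.4 to 0.825 m from the base axis. Payload 7 kg.
Tool frame: the origin (TCP) lies on the centre line of the jaws, within the pads' length; the fingertips stand 22 mm ahead of it and the grasp point (between the pads) lies 3 mm ahead of it; z points along the fingers, y is the line along which they close (so a half turn about z gives the same grasp; the last joint's range is limited). The gripper opens to 88 mm and grips with 3 to 60 N. Pads are 19 mm wide; open, the fingers measure 130 mm over their backs; the gripper's body (78 mm by 193 mm) begins 47 mm behind the grasp point.
Start: joints at [1.471, 0.359, 0.012, 0, -1.224, -0.288], TCP at [0.255, 0.625, 0.249] pointing down, gripper open.
Joint ranges: [-3.07, 3.07], [-1.43, 2.12], [-1.02, 1.25], [-3.03, 1.67], [-3.05, -0], [-3.03, 3.03]. Speed limits (rad/s): [2.39, 2.39, 3.01, 3.14, 3.14, 3.14].

### API

Orientations are given as [roll, pitch, yaw] about the fixed x, y, z axes, in that order (R = Rz(yaw) Ry(pitch) Rx(roll)).
In Python, from station import monitor, viewer, order gives the robot as it stands. The module is installed in compiled form; this text tells all that it offers.
- The arm moves only by the tool servo_tool, never from a script. Its argument "targets" is a list of rows, each an object with "angular": the turn, a rotation vector about the tool's x, y, z in degrees, a list of three; "xyz": the shift along the tool's x, y, z in cm, a list of three; "claw": the finger opening in cm, from 0 to 8.76. A call has 1 to 20 rows; each row shifts and turns the commanded pose from where the row before left it, along the tool's axes as they then stand; what a row does not reach is not made up. A row lasts 1/10 s, in which the tool goes at most 50 mm and 8.59 degrees, less where a joint would pass 70% of its speed; a pose out of reach is approached as far as the arm can. A call is refused whole if a number of a shift passes 5 or a number of a turn 8.59, either way. A call with a gripper value outside its range is refused whole. The fingers move at their own pace and stop on an object; "force" is the grip in N (left out, the last holds). Time passes only in rows, so rows that do not move let the fingers close. It gives the time, the measured TCP pose, the force, the opening and the grip force at its end, in the units of the state.
- monitor.get_state(): the state, without advancing time (a new reading comes with each control period).
- viewer.grab_frame(name): name is "scene" or "top" or "wrist"; returns a dict with "color" (384x512x3 uint8, blue, green, red), "fovy" (degrees; the focal length in pixels is half the picture's height over the tangent of half this angle, whatever the lens; pixels are square), "cx", "cy" (the principal point, pixels), "R" (3x3) and "t" (3): a world point X has camera coordinates R X + t. Camera axes: x right, y down, z forward; pixel columns grow to the right and rows downward; lengths in m; the calibration is good to about 2 mm. A picture is of the moment at which its call begins. There is no depth.
- order.job_done(): hands the job in; it is judged then, once.
The state is a dict: "t": time; "q": joint angles; "qd": joint speeds; "joint_efforts": joint torques, N m; "eef_pos": TCP position; "ee_rot": TCP orientation; "force": force on the tool from outside, world axes, zero at the start; "moment": the same for the moment, N m; "width": finger opening in m; "gripper_force": force on a finger pad.
Only numpy, scipy, OpenCV 4.12 (cv2) and the standard library are available. Lean on these libraries where they do the work, as an engineer would, in place of code of your own. Each camera call takes 0.05 s, during which the arm holds its last target. There are 200 camera calls.

### The job

Push the boom of the antenna positioner round with one fingertip, from the side, until its narrow nose points straight at the antenna with the wide round disc on top, and leave it there. Then press the button on the trigger box down with a fingertip to start the sweep, let it come back up and move clear. Nothing is to be lifted: the boom only sits on its spindle, and the four antennas and the other loose things stay where they stand; do not press the button before the boom is aimed.

Things in the scene. Friction and masses are not known exactly. Their poses are not given: they have to be found in the camera images.
- boom (a joint): Turn of the boom about the positioner's upright axis, rad; 0 as it points about towards the robot (along -x of the positioner's plate), growing anticlockwise seen from above, stops at -2.7 and 2.7. It stays where it is left; friction 0.10 N m, so about 1.2 N on a fingertip 85 mm from the axis moves it.
- boom_tip (a point): End of the nose of the boom, 115 mm from the turning axis, 43 mm above the table; x points outward along the boom, z up. The boom: a level aluminium bar 14 mm wide, underside 34 mm and top 52 mm above the table, its last 17 mm an 8 mm wide nose; a dark round counterweight (34 mm) on the opposite end, 62 mm from the axis. Under the bar beyond 46 mm from the axis there is only the base plate.
- boom_pivot (a point): Point on the boom's upright turning axis, 43 mm above the table, same axes as the tip. Below it a dark hub 92 mm in diameter, up to 30 mm above the table, on a round black base plate 390 mm in diameter and 12 mm thick with a ring of degree marks, fixed to the table.
- spindle (a joint): How far the boom has been lifted off its seat, m; 0 when seated. It rests by its own weight (0.45 kg); it must stay seated.
- discone: The target antenna: the one with a wide, flat, round brass disc (60 mm in diameter, 5 mm thick) on top, above a brass cone; 70 mm tall. Stands loose (0.25 kg) on a steel foot 40 mm in diameter, 14 mm high. Origin: centre of the foot's underside, 12 mm above the table. It stands about 165 mm from the boom's axis, in any of the four places round the plate, about 1.2 or 2.1 rad to either side of the boom's zero.
- ball_antenna: Another antenna, not the target: brass ball of 24 mm on top, 70 mm tall. Stands loose (0.25 kg) on a steel foot 40 mm in diameter, 14 mm high. Origin: centre of the foot's underside, 12 mm above the table. 
- bar_antenna: Another antenna, not the target: level brass bar 70 mm long and 9 mm thick across the top (a T shape), 69 mm tall. Stands loose (0.25 kg) on a steel foot 40 mm in diameter, 14 mm high. Origin: centre of the foot's underside, 12 mm above the table. 
- stub_antenna: Another antenna, not the target: plain upright brass cylinder of 16 mm diameter, 68 mm tall. Stands loose (0.25 kg) on a steel foot 40 mm in diameter, 14 mm high. Origin: centre of the foot's underside, 12 mm above the table. 
- trigger_top (a point): Centre of the top face of the low grey round push button (30 mm in diameter, 61 mm above the table, standing 10 mm out of a black collar 46 mm wide) on the trigger box, a grey box 100 x 76 mm and 39 mm high, fixed to the table on one side of the positioner, left or right. Pressed straight down.
- trigger (a joint): How far the button is pressed, m: 0 up, 0.006 fully down (takes 5 N); springs back up when released. It counts as pressed beyond 0.004.
- attenuator_box: Plays no part: a like grey box 100 x 76 mm and 39 mm high with a black rotary bar knob (36 mm) on top, fixed on the other side. Origin: centre of the underside.
- adapter: Loose bystander, leave alone: small brass coaxial adapter, 22 mm in diameter, 24 mm high, upright on the far part of the base plate, about 165 mm from the axis. Origin: centre of its underside.
- torque_wrench: Loose bystander, leave alone: spanner 140 mm long lying on the table. Origin at its underside, long axis x.
- screwdriver: Loose bystander, leave alone: screwdriver 150 mm long lying on the table. Origin at its underside, long axis x.
- cap_jar: Loose bystander, leave alone: small jar, 48 mm in diameter, 60 mm high. Origin: centre of its underside.
- mug: Loose bystander, leave alone: white mug, 80 mm in diameter, 95 mm high. Origin: centre of its underside.
- mouse: Loose bystander, leave alone: grey computer mouse 105 x 60 mm, 32 mm high. Origin: centre of its underside.
- waveguide: Loose bystander, leave alone: brass waveguide piece 66 mm long with two square 42 mm flanges. Origin: centre of its underside.
Not all that is in view belongs to the job. What is shaped like the part that bears trigger_top but blue or pink is not meant.

How it is judged:
On the way, in this order (a step that is already met when the one before it is completed fails the run):
1. the boom points at the disc-topped antenna and has come to rest (y of discone in the frame of boom_tip between -0.012 and 0.012 m and x of discone in the frame of boom_tip above 0 m and velocity of joint boom between -0.05 and 0.05 rad/s), for 0.2 s.
2. the button is pressed while the boom is aimed (y of discone in the frame of boom_tip between -0.012 and 0.012 m and x of discone in the frame of boom_tip above 0 m and value of joint trigger above 0.004 m), for 0.05 s.
At the end, for the whole second after the job is handed in: Boom at rest and seated (under 4 mm up), its centre line past the nose within 12 mm of the disc-topped antenna's axis; button up again (under 1.5 mm); antennas upright (0.15 rad); antennas and other loose things within 15 mm of their starts (all of step 1 and value of joint trigger below 0.0015 m and value of joint spindle below 0.004 m and distance of each of discone, ball_antenna, bar_antenna, stub_antenna, adapter, torque_wrench, screwdriver, cap_jar, mug, mouse, waveguide from where it was at the start of the episode below 0.015 m and angle between each of discone, ball_antenna, bar_antenna, stub_antenna's own z axis and vertical below 0.15 rad); the robot touches nothing.
It fails at once if the button is pressed while the boom is not aimed (value of joint trigger above 0.004 m and not (y of discone in the frame of boom_tip between -0.012 and 0.012 m and x of discone in the frame of boom_tip above 0 m)).
It fails at once if the boom is lifted off its seat (more than 6 mm) (value of joint spindle above 0.006 m).
It fails at once if an antenna or another loose thing is moved more than 20 mm or lifted (distance of any of discone, ball_antenna, bar_antenna, stub_antenna, adapter, torque_wrench, screwdriver, cap_jar, mug, mouse, waveguide from where it was at the start of the episode above 0.02 m).
It also fails if it takes over 51 s, if anything falls off the work surface, if the arm or the gripper's body presses on something with over 40 N, if the wrist force passes 120 N, or if a joint passes its speed limit or range.

## Working session

There is one attempt and no reset: what is moved stays moved. The work goes in short steps, Python scripts to look and compute and a tool call to move; the robot and the scene stay as the last step left them, time stands still between calls to the robot, and variables do not carry over. Pictures are saved under pics/ and viewed, at most 10 in all, crops included, and the job is handed in when it is done.

Besides the shell and the picture viewer there is one more tool, called after ">>>" as a command line: name --argument value ..., lists and objects as JSON in quotes. servo_tool: Moves the arm, as the interface text tells. Its arguments: {"type":"object","properties":{"targets":{"type":"array"},"force":{"type":"number"}},"required":["targets"]}

```bash
mkdir -p pics; cat > h.py <<'E'
import numpy as np, cv2
from station import monitor, viewer, order
def grab(n,f):
    d=viewer.grab_frame(n); cv2.imwrite('pics/'+f+'.png',d['color']); np.savez('pics/'+f,**{k:d[k] for k in('fovy','cx','cy','R','t')}); return d
def pix2w(f,u,v,z):
    d=np.load('pics/'+f+'.npz'); F=192/np.tan(np.radians(d['fovy'])/2)
    r=d['R'].T@np.array([(u-d['cx'])/F,(v-d['cy'])/F,1]); c=-d['R'].T@d['t']
    return c+r*(z-c[2])/r[2]
def w2pix(f,X):
    d=np.load('pics/'+f+'.npz'); F=192/np.tan(np.radians(d['fovy'])/2)
    p=d['R']@np.array(X)+d['t']; return F*p[0]/p[2]+d['cx'],F*p[1]/p[2]+d['cy']
E
python3 - <<'E'
from h import *
a=grab('top','top0');b=grab('scene','sc0')
for n in('top0','sc0'):
    cv2.imwrite('pics/'+n+'b.png',cv2.resize(cv2.imread('pics/'+n+'.png'),(800,600),interpolation=cv2.INTER_CUBIC))
s=monitor.get_state();print(s['t'],s['eef_pos'],s['ee_rot'],s['width'],s['force'])
E
```

```text
0.1 [0.25512458 0.62450562 0.24772877] [ 3.14011072e+00 -1.23478857e-04 -3.87927666e-01] 0.08761024394696493 [-0.15639362  0.21231922 -0.48058586]
```

View pics/top0b.png

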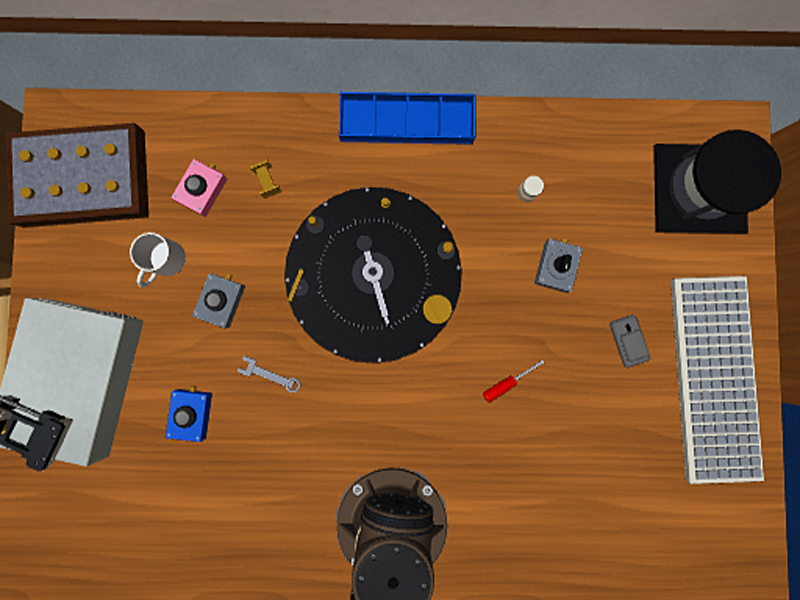

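View pics/sc0b.png

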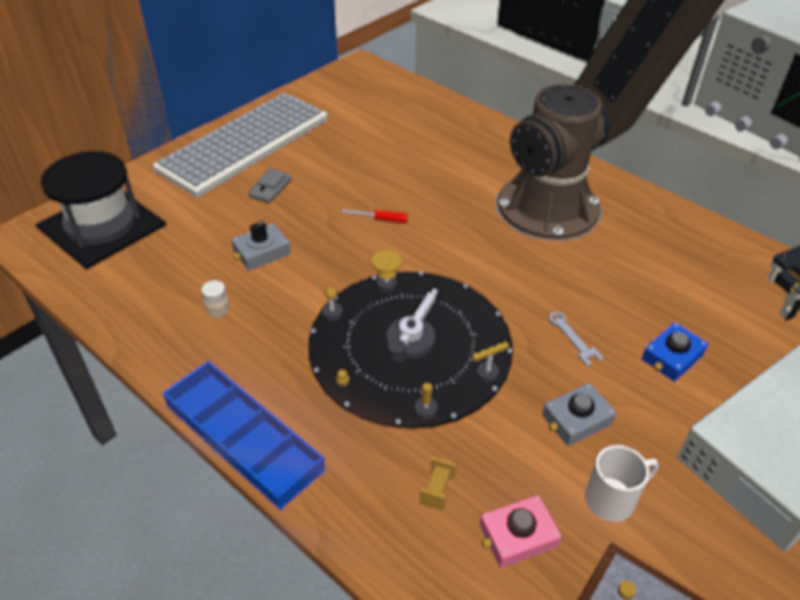

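The top view shows four antennas (800x600 px):
- disc at (437,309): the target, with the wide flat round brass top
- ball at (448,247)
- stub at (312,220)
- bar at (296,285)

There are four knobbed boxes:
- grey with a round button at (218,300): the trigger
- grey with a bar knob at (558,265): the attenuator
- pink at (198,186): a decoy
- blue at (188,415): a decoy

The boom's nose is at (387,324) and its pivot at (373,271). I'll measure these and confirm them in a crop.

```bash
python3 - <<'E'
from h import *
im=cv2.imread('pics/top0.png')
c1=cv2.resize(im[110:240,175:305],(400,400),interpolation=cv2.INTER_CUBIC)
c2=cv2.resize(im[165:215,117:167],(400,400),interpolation=cv2.INTER_CUBIC)
cv2.imwrite('pics/c0.png',np.hstack([c1,c2]))
k=.64
for n,u,v,z in[('disc',437,309,.082),('pivot',373,271,.052),('tip',387,325,.052),('ball',448,247,.07),('stub',312,220,.08),('bar',296,285,.08),('trig',215,299,.061),('adapter',385,203,.036),('att',565,262,.06),('wrenchR',295,384,.005),('mug',150,250,.095),('sdtip',543,362,.01),('waveguide',265,180,.02)]:
    print(n,pix2w('top0',u*k,v*k,z).round(4))
hsv=cv2.cvtColor(im,cv2.COLOR_BGR2HSV)
m=cv2.inRange(hsv,(15,120,90),(32,255,255)); m[:,:262]=0;m[:,295:]=0;m[:182]=0;m[:213+3][:0]=0;m[215:]=0
M=cv2.moments(m,True);u,v=M['m10']/M['m00'],M['m01']/M['m00'];print('disc',u,v,M['m00'],pix2w('top0',u,v,.080))
m=cv2.inRange(hsv,(0,0,150),(180,60,255)).copy(); n,l,s,c=cv2.connectedComponentsWithStats(m[160:215,225:262])
for i in range(1,n):
  if s[i,4]>30: print(s[i],c[i]+[225,160])
E
```

```text
disc [ 0.4559 -0.088   0.082 ]
pivot [0.5358 0.0459 0.052 ]
tip [0.4218 0.0144 0.052 ]
ball [ 0.5869 -0.1111  0.07  ]
stub [0.6376 0.1741 0.08  ]
bar [0.5011 0.2036 0.08  ]
trig [0.4706 0.3753 0.061 ]
adapter [0.6866 0.0229 0.036 ]
att [ 0.5604 -0.3602  0.06  ]
wrenchR [0.2915 0.2123 0.005 ]
mug [0.567  0.5011 0.095 ]
sdtip [ 0.347  -0.3264  0.01  ]
waveguide [0.7375 0.2887 0.02  ]
disc 279.4323308270677 197.4624060150376 266.0 [ 0.4569027  -0.08738516  0.08      ]
[  7   1  17  46 223] [239.9103139  180.30044843]
```

View pics/c0.png

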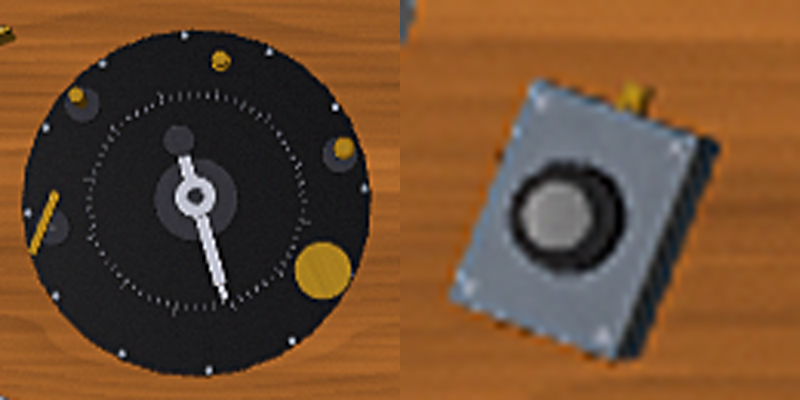

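The crop confirms the target: the wide round brass disc at crop (323,270). It also shows the grey box with the round grey button on its black collar. The boom is at about 0.27 rad and needs about 1.03, so it has to be pushed anticlockwise. I'll turn the tool so its x axis faces the push direction and move above the clockwise side of the bar.

>>> servo_tool --targets '[{"angular":[0,0,7.5],"xyz":[0,0,0],"claw":0},{"angular":[0,0,7.5],"xyz":[0,0,0],"claw":0},{"angular":[0,0,7.5],"xyz":[0,0,0],"claw":0},{"angular":[0,0,7.5],"xyz":[0,0,0],"claw":0},{"angular":[0,0,7.5],"xyz":[0,0,0],"claw":0},{"angular":[0,0,7.5],"xyz":[0,0,0],"claw":0},{"angular":[0,0,7.5],"xyz":[0,0,0],"claw":0},{"angular":[0,0,0],"xyz":[4.5,-0.25,0],"claw":0},{"angular":[0,0,0],"xyz":[4.5,-0.25,0],"claw":0},{"angular":[0,0,0],"xyz":[4.5,-0.25,0],"claw":0},{"angular":[0,0,0],"xyz":[4.5,-0.25,0],"claw":0},{"angular":[0,0,0],"xyz":[4.5,-0.25,0],"claw":0},{"angular":[0,0,0],"xyz":[4.5,-0.25,0],"claw":0},{"angular":[0,0,0],"xyz":[4.5,-0.25,0],"claw":0},{"angular":[0,0,0],"xyz":[4.5,-0.25,0],"claw":0},{"angular":[0,0,0],"xyz":[4.5,-0.25,0],"claw":0},{"angular":[0,0,0],"xyz":[4.5,-0.25,0],"claw":0},{"angular":[0,0,0],"xyz":[4.5,-0.25,0],"claw":0},{"angular":[0,0,0],"xyz":[4.5,-0.25,0],"claw":0},{"angular":[0,0,0],"xyz":[0,0,0],"claw":0}]'

```text
t: 2.1
eef_pos: [0.4268, 0.1076, 0.2483]
ee_rot: [3.141, -0.001, -1.309]
force: [-0.2, 1.1, 0.2]
width: 0.0005
gripper_force: 0.0
```

```bash
python3 - <<'E'
from h import *
grab('wrist','w1')
for n,X in [('pivot',(.5358,.0459,.052)),('disc',(.4565,-.0877,.082)),('tip',(.4218,.0144,.052))]: print(n,w2pix('w1',X))
E
```

```text
pivot (np.float64(161.87317446316212), np.float64(86.41195998872736))
disc (np.float64(285.07558029512296), np.float64(-63.45878131780313))
tip (np.float64(287.62016790668207), np.float64(85.30669578633977))
```

View pics/w1.png

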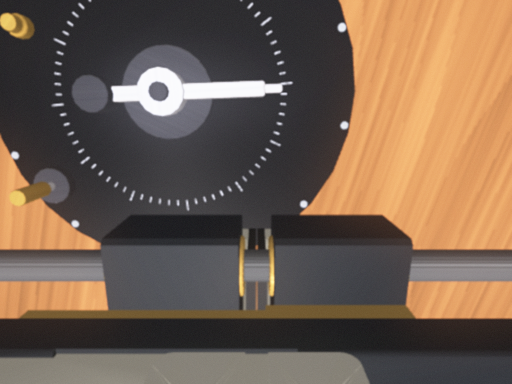

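The wrist view shows the pivot at (159,91), the tip at (283,88) and the bar level to the right. The target is still out of view. I'll work the position out from these and go down on the near side of the bar.

```bash
python3 - <<'E'
from h import *
p=pix2w('w1',159,91,.052);t=pix2w('w1',283,88,.052);d=t-p;print(p,t,np.hypot(*d[:2]),np.arctan2(-d[1],-d[0]))
E
```

```text
[0.53762777 0.05065731 0.052     ] [0.425327   0.01784183 0.052     ] 0.1169970936865631 0.28429542454879797
```

>>> servo_tool --targets '[{"angular":[0,0,0],"xyz":[0,-0.8,3],"claw":0},{"angular":[0,0,0],"xyz":[0,0,4],"claw":0},{"angular":[0,0,0],"xyz":[0,0,4],"claw":0},{"angular":[0,0,0],"xyz":[0,0,4],"claw":0},{"angular":[0,0,0],"xyz":[0,0,3],"claw":0},{"angular":[0,0,0],"xyz":[0,0,0.8],"claw":0},{"angular":[0,0,0],"xyz":[1.5,0,0],"claw":0},{"angular":[0,0,0],"xyz":[1.5,0,0],"claw":0},{"angular":[0,0,0],"xyz":[1,0,0],"claw":0},{"angular":[0,0,0],"xyz":[0,0,0],"claw":0}]'

```text
t: 3.15
eef_pos: [0.4453, 0.0752, 0.0613]
ee_rot: [-3.141, 0.0, -1.305]
force: [0.8, -0.3, -0.1]
width: 0.0004
gripper_force: 0.0
```

>>> servo_tool --targets '[{"angular":[0,0,0],"xyz":[1.5,0,0],"claw":0},{"angular":[0,0,0],"xyz":[1,0,0],"claw":0},{"angular":[0,0,0],"xyz":[0.5,0,0],"claw":0},{"angular":[0,0,-4],"xyz":[0.6,0.1,0],"claw":0},{"angular":[0,0,-4],"xyz":[0.6,0.1,0],"claw":0},{"angular":[0,0,-4],"xyz":[0.6,0.1,0],"claw":0},{"angular":[0,0,-4],"xyz":[0.6,0.1,0],"claw":0},{"angular":[0,0,-4],"xyz":[0.6,0.1,0],"claw":0},{"angular":[0,0,-4],"xyz":[0.6,0.1,0],"claw":0},{"angular":[0,0,-4],"xyz":[0.6,0.1,0],"claw":0},{"angular":[0,0,-4],"xyz":[0.6,0.1,0],"claw":0},{"angular":[0,0,0],"xyz":[0,0,0],"claw":0},{"angular":[0,0,0],"xyz":[0,0,0],"claw":0}]'

```text
t: 4.45
eef_pos: [0.469, 0.0013, 0.0606]
ee_rot: [-3.142, -0.0, -0.748]
force: [-0.2, 0.2, -0.2]
width: 0.0005
gripper_force: 0.0
```

```bash
python3 - <<'E'
from h import *
grab('wrist','w2');grab('scene','s2');grab('top','t2')
a=[cv2.imread(f'pics/{n}.png') for n in('w2','s2','t2')]
b=cv2.resize(a[1][150:280,190:340],(400,300),interpolation=cv2.INTER_CUBIC)
c=cv2.resize(a[2][110:240,175:305],(400,300),interpolation=cv2.INTER_CUBIC)
cv2.imwrite('pics/m2.png',np.hstack([cv2.resize(a[0],(400,300)),b]))
print(pix2w('sc0',0.64*387,.64*257,.082))
E
```

```text
[ 0.44972111 -0.08909544  0.082     ]
```

View pics/m2.png

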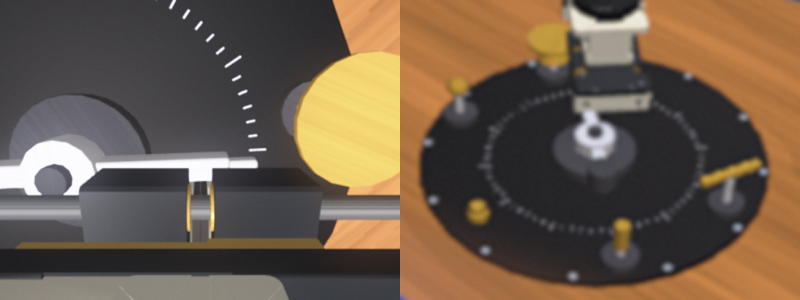

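The wrist view (left) shows the boom nose at about (257,163), the pivot at (52,181) and the brass disc, radius about 67, centred near (361,119). The boom is still clockwise of the target. I'll fit the disc precisely.

```bash
cat >> h.py <<'E'
def disc(f,z=.082):
    im=cv2.imread(f'pics/{f}.png');hsv=cv2.cvtColor(im,cv2.COLOR_BGR2HSV)
    m=cv2.inRange(hsv,(20,110,120),(35,255,255))
    cs,_=cv2.findContours(m,0,cv2.CHAIN_APPROX_NONE);c=cv2.convexHull(max(cs,key=cv2.contourArea))
    c=np.vstack([np.array([p]) for p in max(cs,key=cv2.contourArea) if 2<p[0][0]<508 and 2<p[0][1]<300])[:,0].astype(float)
    W=np.array([pix2w(f,u,v,z)[:2] for u,v in c])
    from scipy.optimize import least_squares
    return least_squares(lambda q:np.hypot(*(W-q).T)-.03,W.mean(0),loss='soft_l1',f_scale=.001)
E
python3 - <<'E'
from h import *
s=disc('w2');d=s.x;print(d,np.abs(s.fun).max(),np.median(np.abs(s.fun)))
p=pix2w('w2',52*1.28,180*1.28,.052)[:2];t=pix2w('w2',257*1.28,163*1.28,.052)[:2]
for P in(p,np.array([.5376,.0507])):
  v=d-P;b=t-P;print(P,t,np.hypot(*v),np.hypot(*b),np.arctan2(-v[1],-v[0]),np.arctan2(-b[1],-b[0]))
E
```

```text
[ 0.45715119 -0.0850845 ] 0.0011680885905562093 0.0003679976820106373
[0.53784297 0.05658826] [ 0.4645189 -0.0375147] 0.16304089806734398 0.1192970560391152 1.0530565476957399 0.9088739328039862
[0.5376 0.0507] [ 0.4645189 -0.0375147] 0.15782724834121614 0.11455427004085543 1.035928904138755 0.8789494063468033
```

>>> servo_tool --targets '[{"angular":[0,0,-2],"xyz":[0.3,0.05,0],"claw":0},{"angular":[0,0,-2],"xyz":[0.3,0.05,0],"claw":0},{"angular":[0,0,-2],"xyz":[0.3,0.05,0],"claw":0},{"angular":[0,0,-2],"xyz":[0.3,0.05,0],"claw":0},{"angular":[0,0,0],"xyz":[0,0,0],"claw":0},{"angular":[0,0,0],"xyz":[0,0,0],"claw":0}]'

```text
t: 5.2
eef_pos: [0.4768, -0.0079, 0.0605]
ee_rot: [3.141, 0.0, -0.607]
force: [0.3, -0.6, -0.2]
width: 0.0003
gripper_force: 0.3
```

```bash
python3 - <<'E'
from h import *
grab('wrist','w3');s=disc('w3');print(s.x,np.median(np.abs(s.fun)),monitor.get_state()['force'])
cv2.imwrite('pics/w3b.png',cv2.imread('pics/w3.png')[100:320])
E
```

```text
[ 0.46152771 -0.09443366] 0.005222022531459043 [-0.89267698 -0.21202822  0.52164386]
```

View pics/w3b.png

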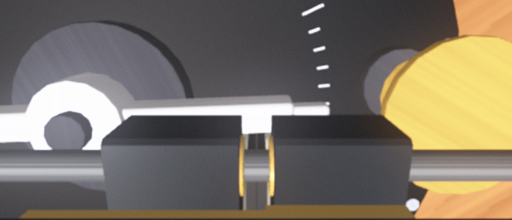

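The pivot is at crop (68,132) and the nose at (328,109). The disc edge starts at x≈383, with its centre near row 113. I'll work out the remaining error with the disc position already fitted.

```bash
python3 - <<'E'
from h import *
p=pix2w('w3',68,232,.052)[:2];t=pix2w('w3',328,209,.052)[:2];d=np.array([.4572,-.0851])
# bar upper edge of top face vs lower hidden; use nose
d3=pix2w('w3',383+78,100+114,.082)[:2];print('d3',d3)
for P in(p,np.array([.5376,.0507]),np.array([.5377,.0535])):
  b=t-P;a=np.arctan2(-b[1],-b[0])
  for D in(d,d3):
    v=D-P;print(P.round(4),np.hypot(*b).round(4),a.round(3),np.arctan2(-v[1],-v[0]).round(3))
E
```

```text
d3 [ 0.46044457 -0.08394577]
[0.5364 0.0564] 0.1183 1.055 1.061
[0.5364 0.0564] 0.1183 1.055 1.075
[0.5376 0.0507] 0.114 1.021 1.036
[0.5376 0.0507] 0.114 1.021 1.05
[0.5377 0.0535] 0.1165 1.033 1.045
[0.5377 0.0535] 0.1165 1.033 1.059
```

Aimed to within about 0.02 rad. I'll back off, rise and check.

>>> servo_tool --targets '[{"angular":[0,0,0],"xyz":[-1,0,0],"claw":0},{"angular":[0,0,0],"xyz":[-2.5,0,0],"claw":0},{"angular":[0,0,0],"xyz":[-2.5,0,0],"claw":0},{"angular":[0,0,0],"xyz":[0,0,-4],"claw":0},{"angular":[0,0,0],"xyz":[0,0,-4],"claw":0},{"angular":[0,0,0],"xyz":[0,0,-4],"claw":0},{"angular":[0,0,0],"xyz":[0,0,-4],"claw":0},{"angular":[0,0,0],"xyz":[0,0,-2],"claw":0},{"angular":[0,0,0],"xyz":[0,0,0],"claw":0}]'

```text
t: 6.15
eef_pos: [0.4286, 0.0271, 0.2438]
ee_rot: [-3.136, -0.003, -0.606]
force: [-0.5, 0.5, -0.5]
width: 0.0004
gripper_force: 0.0
```

```bash
python3 - <<'E'
from h import *
grab('wrist','w4');s=disc('w4');print(s.x,np.median(np.abs(s.fun)))
E
```

```text
[ 0.45746291 -0.08448718] 0.0008847620032876365
```

View pics/w4.png

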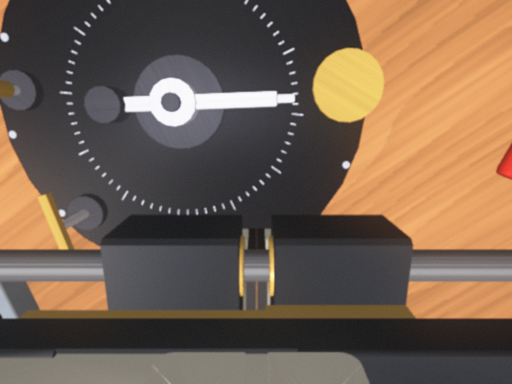

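The wrist view shows the pivot at (172,102), the nose at (296,98) and the disc at (348,85), which is higher up and so shifted by parallax.

```bash
python3 - <<'E'
from h import *
p=pix2w('w4',172,102,.052)[:2];t=pix2w('w4',296,98.5,.052)[:2]
for d in(np.array([.4575,-.0845]),np.array([.4572,-.0851])):
  for P in (p,np.array([.5377,.0507])):
    u=(t-P)/np.hypot(*(t-P));v=d-P;print(P,t,np.hypot(*(t-P)),np.hypot(*v),'off',u[0]*v[1]-u[1]*v[0])
d=pix2w('w4',348,85,.077);print(d)
tx=np.array([np.cos(-.606),np.sin(-.606)]);ty=np.array([np.sin(-.606),-np.cos(-.606)])
D=np.array([.4706,.3753])-[.4286,.0271];print('to trig',D@tx,D@ty)
E
```

```text
[0.53653728 0.05130404] [ 0.47277359 -0.04611173] 0.11642868835457874 0.15712933238982726 off 0.008244436077687739
[0.5377 0.0507] [ 0.47277359 -0.04611173] 0.11656736329154507 0.15719758267861497 off 0.008696684546975711
[0.53653728 0.05130404] [ 0.47277359 -0.04611173] 0.11642868835457874 0.15779880958221282 off 0.008322024184054963
[0.5377 0.0507] [ 0.47277359 -0.04611173] 0.11656736329154507 0.1578666842623864 off 0.0087817197192228
[ 0.45742865 -0.08592668  0.077     ]
to trig -0.163808068289747 -0.3101195846172595
```

The offset reads about 8 mm, with the boom short of the target and uncomfortably near the 12 mm limit. I'll look again with the camera right above the boom line, where parallax drops out.

>>> servo_tool --targets '[{"angular":[0,0,0],"xyz":[2.5,1,0],"claw":0},{"angular":[0,0,0],"xyz":[2.5,1,0],"claw":0},{"angular":[0,0,0],"xyz":[2.5,1,0],"claw":0},{"angular":[0,0,0],"xyz":[0,0,0],"claw":0},{"angular":[0,0,0],"xyz":[0,0,0],"claw":0}]'

```text
t: 6.7
eef_pos: [0.4713, -0.0415, 0.239]
ee_rot: [3.14, 0.002, -0.608]
force: [-0.1, -0.1, -0.1]
width: 0.0005
gripper_force: 0.0
```

```bash
python3 - <<'E'
from h import *
grab('wrist','w5');s=disc('w5');print(s.x,np.median(np.abs(s.fun)))
d=np.load('pics/w5.npz');print('cam',-d['R'].T@d['t'],d['R'][2],monitor.get_state()['eef_pos'])
E
```

```text
[ 0.45755258 -0.08455502] 0.0010580397740160077
cam [ 0.52584176 -0.07796191  0.37495226] [-0.20349276  0.14010434 -0.96900024] [ 0.47124127 -0.0411202   0.23937708]
```

View pics/w5.png

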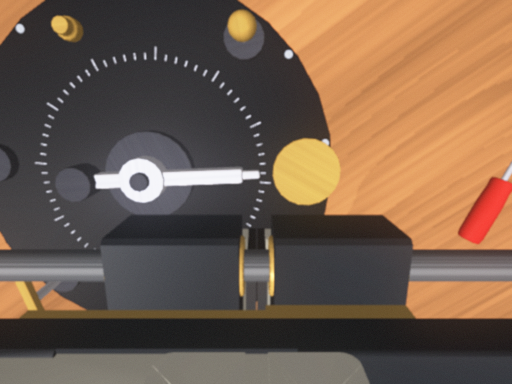

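The pivot is at (139,181), the nose at (260,175) and the disc centre at (306,171).

```bash
python3 - <<'E'
from h import *
im=cv2.imread('pics/w5.png');g=cv2.cvtColor(im,6)
# bar mid-line from bright edges, columns 175..235 and nose 246..257
pts=[]
for c in list(range(172,238,3)):
    r=np.where(g[160:200,c]>150)[0]+160; pts.append((c,r.mean(),len(r)))
pts=np.array(pts);k=np.polyfit(pts[:,0],pts[:,1],1);print(k,np.polyval(k,[139,260,306]),pts[::5,2])
d=np.array([.4576,-.0846])
for a,b in[((139,181),(260,175)),((172,np.polyval(k,172)),(240,np.polyval(k,240)))]:
    p=pix2w('w5',*a,.052)[:2];t=pix2w('w5',*b,.052)[:2];u=(t-p)/np.hypot(*(t-p));v=d-p
    print(p,t,np.hypot(*(t-p)),'off',u[0]*v[1]-u[1]*v[0],'phi',np.arctan2(-u[1],-u[0]))
a=d-np.array([.537,.0508]);print(np.arctan2(-a[1],-a[0]))
E
```

```text
[-3.89610390e-02  1.84974026e+02] [179.55844156 174.84415584 173.05194805] [15. 15. 15. 14. 15.]
[0.53667758 0.05363233] [ 0.47390922 -0.04683984] 0.1184673982192935 off 0.006174862691265992 phi 1.0123885008869942
[0.52036109 0.02547677] [ 0.48454659 -0.03049982] 0.06645341652130392 off 0.006458556904204743 phi 1.0016163470196486
1.0404289354916443
```

Both views agree: the boom is 6–8 mm short. I'll nudge it on by about 0.045 rad from the same side.

>>> servo_tool --targets '[{"angular":[0,0,0],"xyz":[-2.2,-1.5,0],"claw":0},{"angular":[0,0,0],"xyz":[-2.2,-1.55,0],"claw":0},{"angular":[0,0,0],"xyz":[0,0,3.5],"claw":0},{"angular":[0,0,0],"xyz":[0,0,4],"claw":0},{"angular":[0,0,0],"xyz":[0,0,4],"claw":0},{"angular":[0,0,0],"xyz":[0,0,4],"claw":0},{"angular":[0,0,0],"xyz":[0,0,2.2],"claw":0},{"angular":[0,0,0],"xyz":[0,0,0],"claw":0},{"angular":[0,0,0],"xyz":[0,0,0],"claw":0}]'

```text
t: 7.65
eef_pos: [0.4532, 0.0094, 0.0639]
ee_rot: [3.141, 0.0, -0.605]
force: [-1.0, 0.8, -0.7]
width: 0.0005
gripper_force: 0.0
```

>>> servo_tool --targets '[{"angular":[0,0,0],"xyz":[1,0,0.3],"claw":0},{"angular":[0,0,0],"xyz":[1,0.1,0],"claw":0},{"angular":[0,0,-1.2],"xyz":[0.7,0,0],"claw":0},{"angular":[0,0,-1.3],"xyz":[0.35,0,0],"claw":0},{"angular":[0,0,0],"xyz":[0.3,0.05,0],"claw":0},{"angular":[0,0,0],"xyz":[0,0,0],"claw":0},{"angular":[0,0,0],"xyz":[0,0,0],"claw":0},{"angular":[0,0,0],"xyz":[0,0,0],"claw":0}]'

```text
t: 8.45
eef_pos: [0.4801, -0.0112, 0.0606]
ee_rot: [-3.142, -0.0, -0.563]
force: [0.8, -1.0, -0.0]
width: 0.0006
gripper_force: 0.0
```

>>> servo_tool --targets '[{"angular":[0,0,0],"xyz":[-1,0,0],"claw":0},{"angular":[0,0,0],"xyz":[-2.5,0,0],"claw":0},{"angular":[0,0,0],"xyz":[0,0,-4],"claw":0},{"angular":[0,0,0],"xyz":[0,0,-4],"claw":0},{"angular":[0,0,0],"xyz":[0,0,-4],"claw":0},{"angular":[0,0,0],"xyz":[0,0,-4],"claw":0},{"angular":[0,0,0],"xyz":[2.2,1.5,-2],"claw":0},{"angular":[0,0,0],"xyz":[2.2,1.5,0],"claw":0},{"angular":[0,0,0],"xyz":[0,0,0],"claw":0},{"angular":[0,0,0],"xyz":[0,0,0],"claw":0}]'

```text
t: 9.45
eef_pos: [0.471, -0.0415, 0.2401]
ee_rot: [3.141, 0.001, -0.564]
force: [-0.4, 1.5, 0.5]
width: 0.0004
gripper_force: 0.0
```

```bash
python3 - <<'E'
from h import *
grab('wrist','w6');s=disc('w6');d=s.x;print(d)
im=cv2.imread('pics/w6.png');g=cv2.cvtColor(im,6)
m=(g>150).astype(np.uint8);m[210:]=0;m[:, :60]=0
h=cv2.cvtColor(im,cv2.COLOR_BGR2HSV)[:,:,1]<50
n,l,st,c=cv2.connectedComponentsWithStats(m*h.astype(np.uint8));i=1+st[1:,4].argmax();print(st[i],c[i])
R=st[i,0]+st[i,2]
pts=np.array([(x,np.where(l[:,x]==i)[0].mean()) for x in range(R-85,R-22,3)]);k=np.polyfit(*pts.T,1)
p=pix2w('w6',R-85,np.polyval(k,R-85),.052)[:2];t=pix2w('w6',R-22,np.polyval(k,R-22),.052)[:2];u=(t-p)/np.hypot(*(t-p));v=d-p
print('off',u[0]*v[1]-u[1]*v[0],'phi',np.arctan2(-u[1],-u[0]),'piv off',u[0]*(.0508-p[1])-u[1]*(.537-p[0]))
E
```

```text
[ 0.45752713 -0.08451467]
[  94  153  166   45 3015] [166.45638474 172.64809287]
off -0.005372109651980282 phi 1.0763220389501473 piv off 0.00036522490186066854
```

View pics/w6.png

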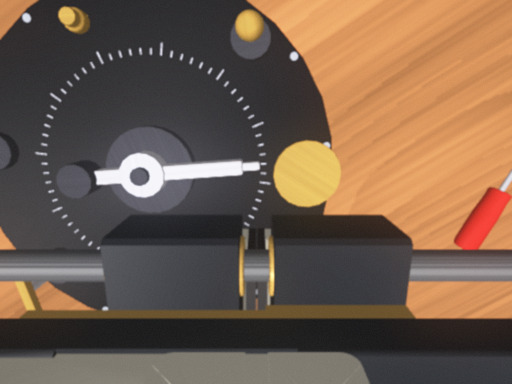

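It's now about 5 mm past centre by this estimate, still inside the ±12 mm. I'll go to the trigger box with the camera over the button. That clears the top view for an independent check of the aim.

>>> servo_tool --targets '[{"angular":[0,0,0],"xyz":[-2.9,-3.5,0],"claw":0},{"angular":[0,0,0],"xyz":[-2.9,-3.5,0],"claw":0},{"angular":[0,0,0],"xyz":[-2.9,-3.5,0],"claw":0},{"angular":[0,0,0],"xyz":[-2.9,-3.5,0],"claw":0},{"angular":[0,0,0],"xyz":[-2.9,-3.5,0],"claw":0},{"angular":[0,0,0],"xyz":[-2.9,-3.5,0],"claw":0},{"angular":[0,0,0],"xyz":[-2.9,-3.5,0],"claw":0},{"angular":[0,0,0],"xyz":[-2.9,-3.5,0],"claw":0},{"angular":[0,0,0],"xyz":[-2.9,-3.5,0],"claw":0},{"angular":[0,0,0],"xyz":[-2.9,-3.5,0],"claw":0},{"angular":[0,0,0],"xyz":[0,0,0],"claw":0}]'

```text
t: 10.6
eef_pos: [0.4111, 0.4142, 0.2392]
ee_rot: [3.141, -0.0, -0.558]
force: [-0.5, -0.5, -0.8]
width: 0.0004
gripper_force: 0.0
```

```bash
python3 - <<'E'
from h import *
grab('wrist','w7');grab('top','t7')
im=cv2.imread('pics/t7.png')
cv2.imwrite('pics/m7.png',np.hstack([cv2.resize(cv2.imread('pics/w7.png'),(400,300)),cv2.resize(im[145:220,218:318],(400,300),interpolation=cv2.INTER_CUBIC)]))
print('trig est px/1.28',np.array(w2pix('w7',(.4706,.3753,.061)))/1.28)
g=cv2.cvtColor(im,6);h=cv2.cvtColor(im,cv2.COLOR_BGR2HSV)[:,:,1]<60
m=((g>140)&h).astype(np.uint8);m2=np.zeros_like(m);m2[155:215,225:275]=m[155:215,225:275]
n,l,st,c=cv2.connectedComponentsWithStats(m2);i=1+st[1:,4].argmax();print(st[i],c[i])
y,x=np.where(l==i);W=np.array([pix2w('top0',a,b,.052)[:2] for a,b in zip(x,y)])
for P in(np.array([.5358,.0459]),):
  r=np.hypot(*(W-P).T);S=W[(r>.03)&(W[:,1]<.03)];_,_,vt=np.linalg.svd(S-S.mean(0));u=vt[0]*np.sign(-vt[0][0])
  for d in([.4559,-.088],[.4569,-.0874]):
    v=np.array(d)-S.mean(0);print(len(S),'phi',np.arctan2(-u[1],-u[0]),'off',u[0]*v[1]-u[1]*v[0])
  v=P-S.mean(0);print('piv',u[0]*v[1]-u[1]*v[0])
E
```

```text
trig est px/1.28 [202.30378072  82.28831318]
[226 166  43  26 230] [244.24782609 177.10869565]
88 phi 1.0779516455169043 off -0.005018598754311175
88 phi 1.0779516455169043 off -0.0044214886063675615
piv 0.002019908897828677
```

View pics/m7.png

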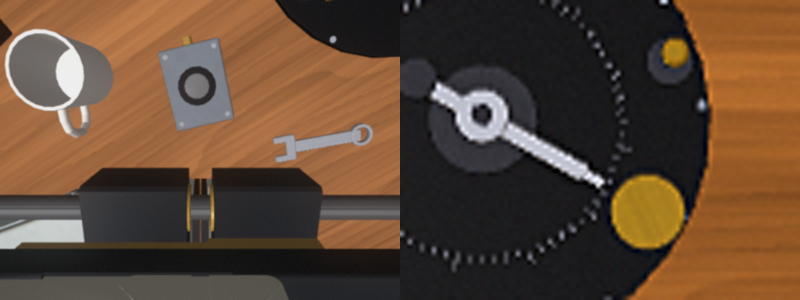

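The wrist view shows the button at (197,85). In the top view the boom points at the disc, and its measured offset of −5 mm matches the wrist estimate, so the aim holds within ±12 mm.

```bash
python3 - <<'E'
from h import *
b=pix2w('w7',197*1.28,85*1.28,.061);s=monitor.get_state();y=s['ee_rot'][2];D=b-s['eef_pos']
print(b,D[0]*np.cos(y)+D[1]*np.sin(y),D[0]*np.sin(y)-D[1]*np.cos(y),s['eef_pos'][2]-.083)
E
```

```text
[0.47128015 0.38209977 0.061     ] 0.06564376783201198 -0.007811357548363065 0.15642946521293727
```

>>> servo_tool --targets '[{"angular":[0,0,0],"xyz":[2.2,-0.3,0],"claw":0},{"angular":[0,0,0],"xyz":[2.2,-0.3,0],"claw":0},{"angular":[0,0,0],"xyz":[2.2,-0.2,0],"claw":0},{"angular":[0,0,0],"xyz":[0,0,4],"claw":0},{"angular":[0,0,0],"xyz":[0,0,4],"claw":0},{"angular":[0,0,0],"xyz":[0,0,3.5],"claw":0},{"angular":[0,0,0],"xyz":[0,0,2],"claw":0},{"angular":[0,0,0],"xyz":[0,0,1],"claw":0},{"angular":[0,0,0],"xyz":[0,0,0],"claw":0},{"angular":[0,0,0],"xyz":[0,0,0],"claw":0}]'

```text
t: 11.7
eef_pos: [0.4736, 0.3811, 0.0968]
ee_rot: [-3.14, -0.0, -0.562]
force: [0.1, -0.3, 0.8]
width: 0.0006
gripper_force: 0.0
```

1.4 cm to contact, plus 0.6 cm of travel.

>>> servo_tool --targets '[{"angular":[0,0,0],"xyz":[-0.2,0,0.7],"claw":0},{"angular":[0,0,0],"xyz":[0,0,0.5],"claw":0},{"angular":[0,0,0],"xyz":[0,0,0.3],"claw":0},{"angular":[0,0,0],"xyz":[0,0,0.3],"claw":0},{"angular":[0,0,0],"xyz":[0,0,0.1],"claw":0},{"angular":[0,0,0],"xyz":[0,0,0],"claw":0},{"angular":[0,0,0],"xyz":[0,0,0],"claw":0}]'

```text
t: 12.4
eef_pos: [0.4715, 0.3823, 0.0773]
ee_rot: [-3.141, -0.0, -0.562]
force: [-2.9, 0.5, 8.0]
width: 0.0005
gripper_force: 3.6
```

>>> servo_tool --targets '[{"angular":[0,0,0],"xyz":[0,0,0.1],"claw":0},{"angular":[0,0,0],"xyz":[0,0,0],"claw":0},{"angular":[0,0,0],"xyz":[0,0,0],"claw":0}]'

```text
t: 12.7
eef_pos: [0.4716, 0.3824, 0.0772]
ee_rot: [-3.14, -0.0, -0.562]
force: [-6.4, -1.9, 14.0]
width: 0.0002
gripper_force: 7.0
```

>>> servo_tool --targets '[{"angular":[0,0,0],"xyz":[0,0,-0.5],"claw":0},{"angular":[0,0,0],"xyz":[0,0,-1],"claw":0},{"angular":[0,0,0],"xyz":[0,0,-3],"claw":0},{"angular":[0,0,0],"xyz":[0,0,-4],"claw":0},{"angular":[0,0,0],"xyz":[0,0,-4],"claw":0},{"angular":[0,0,0],"xyz":[0,0,-3],"claw":0},{"angular":[0,0,0],"xyz":[0,0,0],"claw":0},{"angular":[0,0,0],"xyz":[0,0,0],"claw":0},{"angular":[0,0,0],"xyz":[0,0,0],"claw":0}]'

```text
t: 13.6
eef_pos: [0.471, 0.3814, 0.2295]
ee_rot: [3.14, 0.0, -0.563]
force: [-0.5, -0.1, -0.1]
width: 0.0006
gripper_force: 0.0
```

The button hit its end stop: 14 N with no further travel. It has been released and the arm is clear, so I'm handing the job in.

```bash
python3 -c "
from h import *
print(order.job_done())"
```

```text
the job is handed in; nothing more can be done
None
```

The job is handed in, with no verdict returned: the boom points at the disc-topped antenna (about 5 mm off its axis by two cameras, limit 12 mm), the button was pressed to its stop and released, and the arm is clear.

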